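# Hold the spring clip open over the clamped room card

### The arm

A 7-joint arm with a two-finger parallel gripper is mounted at the origin on the work surface. World frame = base frame: x ahead of the robot, y to its left, z up, the work surface at z = 0. Lengths are in m, angles in rad, forces in N, time in s.
With the tool pointing down it reaches from about 0.4 to 0.85 m from the base axis. Payload 10.4 kg.
Tool frame: the origin (TCP) lies at the centre of the arm's flange, where the gripper is bolted on; the fingertips stand 182 mm ahead of it and the grasp point (between the pads) lies r.grasp_offset ahead of it (r.grasp_offset is the distance from the TCP to the grasp point, in m); z points along the fingers, y is the line along which they close (so a half turn about z gives the same grasp; the last joint's range is limited). The gripper opens to 87 mm and grips with 3 to 60 N. Pads are 19 mm wide; open, the fingers measure 117 mm over their backs; the gripper's body (75 mm by 190 mm) begins 51 mm behind the grasp point.
Start: joints at [-1.23, 0.332, -0.065, 1.46, 0.022, 1.35, -0.088], TCP at [0.222, 0.584, 0.405] pointing down, gripper open.
Joint ranges: [-2.6, 2.6], [-0.5, 2.12], [-1.47, 1.34], [0.16, 2.42], [-1.27, 4.41], [0.06, 2.06], [-2.6, 2.6]. Speed limits (rad/s): [2.22, 2.22, 2.79, 2.79, 3.14, 3.14, 3.14].

### API

Orientations are given as a unit quaternion [x, y, z, w].
In Python, from bench import status, vision, job, spotter, r gives the robot as it stands. The module is installed in compiled form; this text tells all that it offers.
- The arm moves only by the tool play_rows, never from a script. Its argument "series" is a list of rows, each a list of 6 numbers: the shift along the tool's x, y, z each as a share of 150 mm, from -1 to 1, then the turn, a rotation vector about the tool's x, y, z each as a share of 30 degrees, from -1 to 1. In form: [[x, y, z, ax, ay, az], ...]. A call has 1 to 5 rows; each row is the pose to reach, as a shift and turn from the pose commanded when the call began, along the tool's axes at that moment; what a row does not reach only later rows make up. A row lasts 1/10 s, in which the tool goes at most 50 mm and 8.59 degrees, less where a joint would pass 70% of its speed; a pose out of reach is approached as far as the arm can. A call with a number of a shift or a turn outside -1 to 1 is refused whole. A call with a gripper value outside its range is refused whole. "fingers" is the opening, from -1 (shut) to 1 (fully open), set as the call begins (left out, the last holds). The fingers move at their own pace and stop on an object; "squeeze" is the grip in N (left out, the last holds). Time passes only in rows, so rows that repeat a pose let the fingers close. It gives the time, the measured TCP pose, the force, the opening and the grip force at its end, in the units of the state.
- status.read_state(): the state, without advancing time (a new reading comes with each control period).
- vision.camera(name): name is "scene" or "top" or "wrist"; returns the picture (480x640x3 uint8, blue, green, red); there is no depth.
- vision.calibration(name): a dict with "fx", "fy", "cx", "cy" (pixels), "D" ([k1, k2, p1, p2, k3] as OpenCV has them; the pictures are not rectified), "rvec" (rotation vector, rad) and "tvec" (3), from world to camera coordinates, as OpenCV has them; the wrist camera has in their place "T_tool_cam" (4x4, takes a point from camera to tool coordinates, whose origin is the TCP and whose axes are the flange's). Camera axes: x right, y down, z forward; pixel columns grow to the right and rows downward; lengths in m; the calibration is good to about 2 mm. A picture is of the moment at which its call begins: read the wrist's pose just before it. calibration takes no time and is no camera call.
- job.close_job(): hands the job in; it is judged then, once.
Trained networks look in the newest picture that a camera, given by its name, has taken for a name from the list of things; names that differ only in an ending like _2 or _b are one class to them, and where a whole thing is asked for, a point or a joint stands for the part that bears it (a point fixed in the world has none). Each returns a list of dicts, best first, with "conf" (0 to 1); they miss things now and then, are a little off and sometimes report something else, mostly with a low value. They report only what shows in the picture. A call takes as long as a camera call. They do not tell look-alikes from the thing itself.
- spotter.boxes_of(camera, name): "point" ([x, y, z] in m, in world coordinates, good to about 4 mm: the middle of the surface that is visible of it).
- spotter.regions_of(camera, name): "pixels" (480x640 bool, what is visible of it).
The state is a dict: "time": time; "joint_positions": joint angles; "joint_vel": joint speeds; "joint_torque": joint torques, N m; "ee_pos": TCP position; "eef_rot": TCP orientation; "ft_force": force on the tool from outside, world axes, zero at the start; "torque": the same for the moment, N m; "width": finger opening in m; "grip_force": force on a finger pad.
Only numpy, scipy, OpenCV 4.12 (cv2) and the standard library are available. Lean on these libraries where they do the work, as an engineer would, in place of code of your own. Each camera call takes 0.05 s, during which the arm holds its last target. There are 200 camera calls.

### The job

First swing the weighted toggle arm over centre so that its pad comes down on the walnut foot of the standing room card. Then take the brass spring clip off its blade by squeezing its two tails, and hold it upright and squeezed wide open astride the middle of the card's top edge, one jaw on each side and well down over the edge, touching no part of the card, ready for the clerk to slip a bill in. Finish still holding it there, gaping; do not shove the card about, and leave the key, inkwell, blotter rocker, salver and bell where they are.

Things in the scene. Friction and masses are not known exactly. Their poses are not given: they have to be found in the camera images.
- nest: Fixed brass nest plate (104 x 170 mm, 8 mm thick) with low fences 14 mm high around the card's foot; carries the toggle arm. Origin on the counter directly under the upright card; x is the card's normal (robot side is -x), y along the card's width, z up. The toggle's black hinge cheeks stand at its +y end, in front of the card (52 mm high).
- clamp_hinge (a point): Hinge of the toggle arm, 42 mm above the counter, at (-38, 80, 42) mm in the nest's frame. The hinge axis is the nest's x.
- clamp (a joint): Toggle arm angle (rad) about the nest's x: 0 = arm straight up, -0.6 = leaning away from the card to +y against its stop (the start), about 1.57 = lying level towards -y with its rubber pad on the card's foot. No spring: the arm's own weight (0.3 kg, mostly in the ball; under 3 N pushes it) makes it fall to whichever side of 0 it is on, damped, in about 2 s.
- clamp_ball (a point): Centre of the brass ball (22 mm diameter) at the end of the toggle arm, 72 mm from the hinge. Arm is a 10 mm black iron rod; its rubber pad (14 mm diameter) is 48 mm from the hinge.
- card: Loose room card, 300 g: white upright card with a green panel, 90 mm wide (along its y), 3 mm thick (along x), from 20 to 110 mm above its origin, on a walnut foot 80 x 100 x 20 mm (x from -58 to +22 mm). Origin on the foot's underside, under the upright card, 8 mm above the counter; axes as the nest's. The foot has 2 mm play in the nest.
- card_edge (a point): Middle of the card's top edge, 110 mm above the card's origin (118 mm above the counter).
- rest: Fixed walnut clip rest, 70 x 76 x 40 mm (78 x 84 mm brass foot). On its top stands a brass blade 3 mm thick (along its x), 40 mm wide (along y), 22 mm high, on which the clip is parked. Origin on the counter.
- clip: Loose brass spring clip, 80 g, parked on the rest's blade, jaws down, tails up. Origin midway between the jaw tips (lowest point), z up to the tails, x across the two jaws (squeezing direction), y along the 50 mm wide jaws. Black 8 mm pivot pin along y at z = 42 mm; the gap between the jaws is free up to z = 38 mm. Opens symmetrically about its y-z plane, gaping about 23 mm at the tips.
- clip_grip (a point): Point to grasp: midway between the tails, 66 mm above the clip's origin. The tails are flat, 24 mm wide (y), 3 mm thick, from z = 46 to about 79 mm, splayed to 38 mm over their outer faces when shut. 10 to 13 N squeezes them to a stop, where they are parallel and 20 mm over their outer faces.
- jaw_front (a joint): Angle (rad) of the clip's front jaw: 0 = parked shut on the blade, 0.25 = wide open at the stop.
- jaw_rear (a joint): The same for the rear jaw; the two are linked and always move equally.
- key: Bystander: brass room key with teardrop fob, lying flat, 150 mm long along its x, 8 mm high.
- inkwell: Bystander: cut-glass inkwell, 62 x 62 x 58 mm; origin under its centre.
- rocker: Bystander: walnut blotter rocker, 120 x 72 mm, 70 mm high to its knob; origin under its centre.
- salver: Bystander: round pewter calling-card salver, 170 mm diameter, 16 mm high.
- bell: Bystander: brass desk bell, 84 mm diameter, 52 mm high.
Things that resemble listed ones, but are neither listed nor needed, are in the scene too. What is shaped like the nest but blue or pink is not meant.

How it is judged:
On the way, in this order (a step that is already met when the one before it is completed fails the run):
1. the toggle arm is over centre and its pad bears on the card's foot (value of joint clamp above 1.45 rad and contact force between clamp and card above 0.5 N), for 0.3 s.
2. the clip, squeezed open in the fingers, is lifted off its blade (z of clip in the frame of rest above 0.065 m and value of joint jaw_front above 0.15 rad and contact force between the fingers and clip above 3 N), for 0.1 s.
At the end, for the whole second after the job is handed in: Pad bearing on the card's foot (arm past 1.45 rad, over 0.5 N); clip gripped, still, each jaw 0.19 rad open or more, upright and square within 0.25 rad; card edge between the jaws: 10 mm across, 15 mm along, 10-38 mm above the tips; clip not touching card; card seated upright (all of step 1 and value of joint each of jaw_front, jaw_rear above 0.19 rad and contact force between the fingers and clip above 3 N and x of card_edge in the frame of clip between -0.01 and 0.01 m and y of card_edge in the frame of clip between -0.015 and 0.015 m and z of card_edge in the frame of clip between 0.01 and 0.038 m and angle between the x axis of clip and the x axis of card, either way round below 0.25 rad and angle between clip's own z axis and vertical below 0.25 rad and contact force between clip and card below 0.2 N and linear speed of clip below 0.03 m/s and z of card in the frame of nest below 0.011 m and angle between card's own z axis and vertical below 0.06 rad); the arm keeps its last pose, push and grip.
It fails at once if the card was shoved, lifted or tipped (distance of card from where it was at the start of the episode above 0.012 m or angle between card's own z axis and vertical above 0.15 rad).
It fails at once if a bystander was disturbed (distance of any of key, inkwell, rocker, salver, bell from where it was at the start of the episode above 0.015 m).
It also fails if it takes over 46 s, if anything falls off the work surface, if the arm or the gripper's body presses on something with over 40 N, if the wrist force passes 120 N, or if a joint passes its speed limit or range.

## Working session

There is one attempt and no reset: what is moved stays moved. The work goes in short steps, Python scripts to look and compute and a tool call to move; the robot and the scene stay as the last step left them, time stands still between calls to the robot, and variables do not carry over. Pictures are saved under pics/ and viewed, at most 13 in all, crops included, and the job is handed in when it is done.

Besides the shell and the picture viewer there is one more tool, called after ">>>" by a JSON object that holds its "name" and its "arguments". play_rows: Moves the arm, as the interface text tells. Shift numbers are shares of 150 mm and turn numbers shares of 30 degrees, none past 1 either way. Its arguments: {"type":"object","properties":{"series":{"type":"array","items":{"type":"array","items":{"type":"number"}}},"fingers":{"type":"number"},"squeeze":{"type":"number"}},"required":["series"]}

```bash
mkdir -p pics
cat > h.py <<'E'
import numpy as np,cv2
from bench import status,vision,job,spotter,r
from scipy.spatial.transform import Rotation as R
def pose():
    s=status.read_state(); return np.array(s['ee_pos']),R.from_quat(s['eef_rot']),s
def cam(name):
    c=vision.calibration(name);K=np.array([[c['fx'],0,c['cx']],[0,c['fy'],c['cy']],[0,0,1.]])
    D=np.array(c['D'],float)
    if 'rvec' in c: return K,D,np.array(c['rvec'],float),np.array(c['tvec'],float)
    p,q,s=pose();T=np.eye(4);T[:3,:3]=q.as_matrix();T[:3,3]=p
    M=np.linalg.inv(T@np.array(c['T_tool_cam']))
    return K,D,cv2.Rodrigues(M[:3,:3])[0].ravel(),M[:3,3]
def proj(C,P): return cv2.projectPoints(np.array(P,float).reshape(-1,1,3),C[2],C[3],C[0],C[1])[0].reshape(-1,2)
def ray(C,uv,z):
    u=cv2.undistortPoints(np.array(uv,float).reshape(-1,1,2),C[0],C[1]).reshape(-1,2)
    Rm=cv2.Rodrigues(C[2])[0];o=-Rm.T@C[3];d=np.c_[u,np.ones(len(u))]@Rm
    return o+d*((z-o[2])/d[:,2])[:,None]
E
python3 - <<'E'
from h import *
p,q,s=pose();print(s['time'],p,q.as_matrix().round(3),r.grasp_offset,s['width'])
a=vision.camera('scene');b=vision.camera('top');cv2.imwrite('pics/s.png',a);cv2.imwrite('pics/t.png',b)
for c in('top','scene'):
  C=cam(c);print(c,(-cv2.Rodrigues(C[2])[0].T@C[3]).round(3))
  for n in('nest','clamp','clamp_ball','card','rest','clip','key','inkwell','rocker','salver','bell'):
    o=spotter.boxes_of(c,n);print(n,[(np.round(x['point'],3).tolist(),round(x['conf'],2),proj(C,x['point'])[0].round().astype(int).tolist()) for x in o])
print(status.read_state()['time'])
E
```

```text
0.0 [0.22231569 0.5839794  0.40395748] [[-0.935  0.356 -0.   ]
 [ 0.356  0.935 -0.001]
 [-0.    -0.001 -1.   ]] 0.1635 0.08695479887005493
top [ 0.466 -0.046  1.125]
nest [([0.579, 0.426, 0.01], 0.81, [132, 228]), ([0.384, -0.261, 0.01], 0.65, [411, 300]), ([0.512, 0.204, 0.008], 0.63, [220, 253])]
clamp [([0.491, 0.239, 0.091], 0.71, [197, 261]), ([0.562, 0.48, 0.091], 0.58, [95, 233]), ([0.363, -0.198, 0.116], 0.53, [392, 314])]
clamp_ball [([0.49, 0.236, 0.089], 0.73, [199, 261]), ([0.562, 0.482, 0.096], 0.5, [93, 233])]
card [([0.524, 0.136, 0.03], 0.79, [247, 247])]
rest [([0.549, -0.189, 0.041], 0.7, [381, 232]), ([0.491, 0.239, 0.092], 0.67, [197, 261]), ([0.514, 0.2, 0.009], 0.54, [222, 252])]
clip [([0.568, -0.199, 0.085], 0.58, [387, 223]), ([0.548, -0.188, 0.04], 0.26, [380, 233])]
key []
inkwell [([0.728, -0.196, 0.035], 0.63, [381, 160])]
rocker [([0.748, 0.24, 0.034], 0.7, [203, 157])]
salver [([0.765, -0.006, 0.011], 0.81, [303, 150])]
bell [([0.525, 0.136, 0.031], 0.72, [247, 247]), ([0.447, -0.448, 0.031], 0.61, [489, 272])]
scene [ 1.433 -0.131  0.779]
nest [([0.588
[... 274 characters left out ...]
 0.008], 0.16, [355, 229])]
clamp_ball [([0.496, 0.24, 0.083], 0.58, [441, 229]), ([0.565, 0.481, 0.093], 0.58, [541, 238]), ([0.367, -0.203, 0.096], 0.56, [267, 202])]
card [([0.548, 0.134, 0.05], 0.84, [403, 253]), ([0.759, 0.239, 0.037], 0.34, [469, 317])]
rest [([0.601, -0.2, 0.034], 0.8, [267, 278])]
clip [([0.537, 0.209, 0.009], 0.58, [429, 262])]
key [([0.384, 0.037, 0.009], 0.56, [355, 229])]
inkwell [([0.754, -0.197, 0.033], 0.83, [267, 327])]
rocker [([0.762, 0.236, 0.037], 0.86, [468, 318])]
salver [([0.759, -0.005, 0.008], 0.58, [357, 332]), ([0.387, 0.039, 0.007], 0.31, [356, 230])]
bell [([0.465, -0.448, 0.023], 0.84, [172, 250]), ([0.571, -0.199, 0.069], 0.16, [267, 258])]
1.2
```

View pics/s.png

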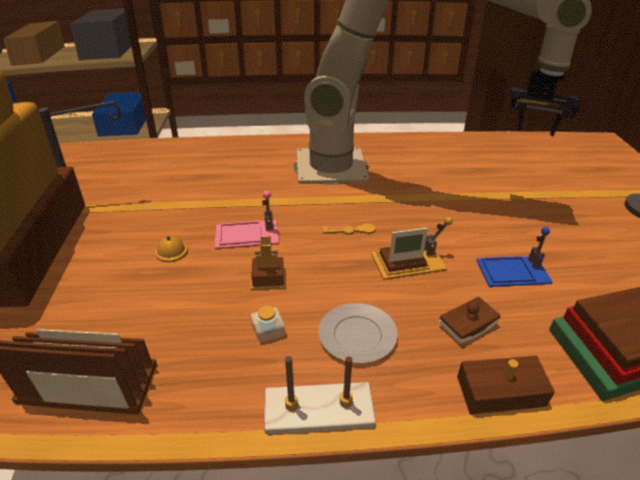

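View pics/t.png

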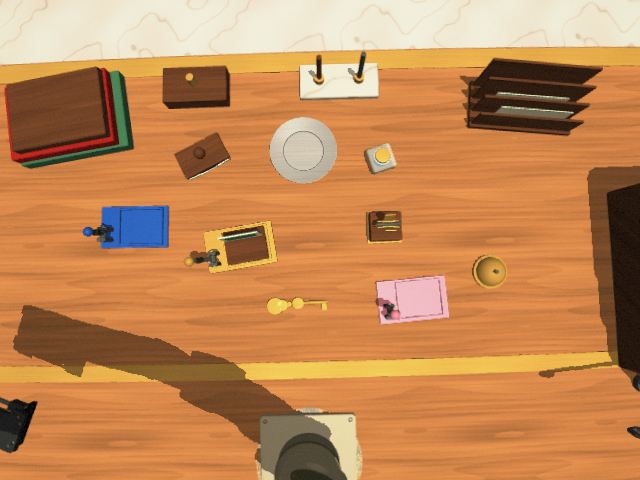

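The top picture shows three nest-shaped things: brass at (240,246) with the card and arm, which is the one meant, a blue one at (135,228) and a pink one at (412,300). The only clip is on the rest at (385,226). I'll check both in a crop.

Run:
```python
from h import *
b=cv2.imread('pics/t.png')
c=lambda x,y,w,h,f:cv2.resize(b[y:y+h,x:x+w],None,fx=f,fy=f,interpolation=cv2.INTER_CUBIC)
cv2.imwrite('pics/c1.png',np.hstack([c(180,210,100,75,5),c(360,200,50,75,5)]))
```

```text
(no output)
```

View pics/c1.png

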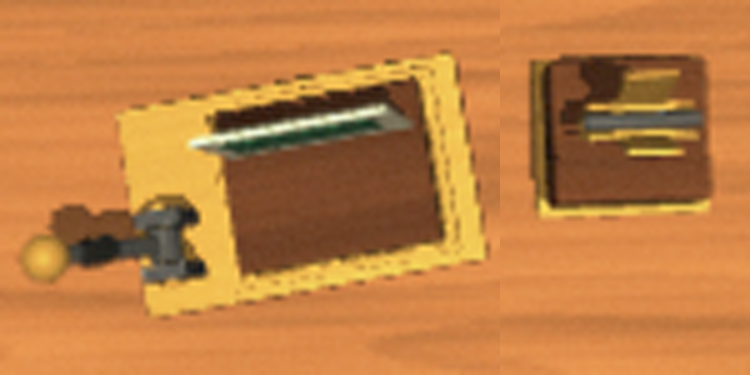

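Run:
```python
from h import *
C=cam('top')
def P(l,z,ox=180,oy=210,s=5): return ray(C,[(x/s+ox,y/s+oy) for x,y in l],z)
n=P([(118,115),(455,55),(485,257),(150,318)],.008);f=P([(213,110),(415,80),(443,240),(240,275)],.028);t=P([(192,145),(393,108)],.118);bl=P([(44,258)],.101)
rf=P([(530-500,60),(710-500,60),(210,215),(40,215)],.004,360);rt=P([(50,58),(208,58),(208,206),(50,206)],.04,360);pin=P([(83,122),(203,120)],.04+.004+.042,360)
for nm,a in dict(nest=n,foot=f,top=t,ball=bl,rf=rf,rt=rt,pin=pin).items():
  print(nm,a.round(4).tolist(),'mean',a.mean(0).round(4),'sides',np.linalg.norm(np.roll(a,-1,0)-a,axis=1).round(3), 'ang',np.degrees(np.arctan2(*(a[0]-a[-1] if len(a)==2 else a[0]-a[1])[[1,0]])).round(1))
```

```text
nest [[0.5621, 0.2461, 0.008], [0.5875, 0.0777, 0.008], [0.4872, 0.0647, 0.008], [0.4612, 0.2308, 0.008]] mean [0.5245 0.1548 0.008 ] sides [0.17  0.101 0.168 0.102] ang 98.6
foot [[0.5616, 0.1942, 0.028], [0.5737, 0.0952, 0.028], [0.4955, 0.0829, 0.028], [0.4811, 0.1818, 0.028]] mean [0.528  0.1385 0.028 ] sides [0.1   0.079 0.1   0.082] ang 96.9
top [[0.5383, 0.1841, 0.118], [0.5526, 0.0937, 0.118]] mean [0.5454 0.1389 0.118 ] sides [0.091 0.091] ang 98.9Traceback (most recent call last):
  File "<stdin>", line 7, in <module>
IndexError: index 1 is out of bounds for axis 0 with size 1
```

```bash
cat >> h.py <<'E'
def goto(xyz,yaw):
    "tool-axis numbers from here to grasp-point target xyz, tool y at yaw deg, pointing down"
    p,q,s=pose();y=np.array([np.cos(np.radians(yaw)),np.sin(np.radians(yaw)),0]);z=np.array([0,0,-1.]);x=np.cross(y,z)
    G=R.from_matrix(np.c_[x,y,z]);t=np.array(xyz)-r.grasp_offset*z
    print('t',round(s['time'],2),'shift',(q.inv().apply(t-p)/.15).round(3),'turn',((q.inv()*G).as_rotvec()/np.radians(30)).round(3))
E
python3 - <<'E'
from h import *
C=cam('top')
def P(l,z,ox=180,oy=210,s=5): return ray(C,[(x/s+ox,y/s+oy) for x,y in l],z)
rf=P([(530-500,60),(710-500,60),(210,215),(40,215)],.004,360);rt=P([(50,58),(208,58),(208,206),(50,206)],.04,360);pin=P([(83,122),(203,120)],.04+.004+.042,360);ta=P([(126,75),(178,72),(127,153),(185,153)],.12,360)
for nm,a in dict(ball=P([(44,258)],.101),rf=rf,rt=rt,pin=pin,tails=ta).items():
  print(nm,a.round(4).tolist(),'mean',a.mean(0).round(4))
goto((.485,.293,.092+.0185),8.3)
E
```

```text
ball [[0.4899, 0.256, 0.101]] mean [0.4899 0.256  0.101 ]
rf [[0.5792, -0.1579, 0.004], [0.5769, -0.2474, 0.004], [0.4999, -0.2443, 0.004], [0.5021, -0.1602, 0.004]] mean [ 0.5395 -0.2025  0.004 ]
rt [[0.5763, -0.164, 0.04], [0.5743, -0.24, 0.04], [0.5031, -0.2371, 0.04], [0.5052, -0.1615, 0.04]] mean [ 0.5397 -0.2007  0.04  ]
pin [[0.5417, -0.1731, 0.086], [0.5411, -0.2283, 0.086]] mean [ 0.5414 -0.2007  0.086 ]
tails [[0.5597, -0.1888, 0.12], [0.5604, -0.2121, 0.12], [0.5249, -0.188, 0.12], [0.5242, -0.2137, 0.12]] mean [ 0.5423 -0.2007  0.12  ]
t 1.2 shift [-2.327 -1.191  0.872] turn [ 0.    -0.     2.028]
```

>>> {"name": "play_rows", "arguments": {"series": [[-0.33,-0.17,0.12,0,0,0.25],[-0.66,-0.34,0.24,0,0,0.5],[-1,-0.51,0.37,0,0,0.75],[-1,-0.51,0.37,0,0,1]], "fingers": -1, "squeeze": 20}}

```text
time: 1.6
ee_pos: [0.3382, 0.4557, 0.3482]
eef_rot: [0.434, 0.901, -0.001, 0.001]
ft_force: [0.2, 0.1, 0.1]
width: 0.0629
grip_force: 0.0
```

```bash
python3 -c "
from h import *
goto((.485,.293,.092+.0185),8.3)"
```

```text
t 1.6 shift [-1.457  0.088  0.497] turn [-1.00e-03  4.00e-03  1.01e+00]
```

>>> {"name": "play_rows", "arguments": {"series": [[-0.33,0.02,0.12,0,0,0.25],[-0.66,0.04,0.24,0,0,0.5],[-1,0.06,0.35,0,0,0.75],[-1,0.06,0.35,0,0,1],[-1,0.06,0.35,0,0,1]]}}

```text
time: 2.1
ee_pos: [0.4383, 0.3467, 0.2963]
eef_rot: [0.651, 0.759, -0.0, 0.0]
ft_force: [0.1, 0.4, 0.1]
width: 0.0232
grip_force: 0.0
```

```bash
python3 -c "
from h import *
goto((.485,.293,.092+.0185),8.3)
goto((.485,.293,.092+.0185),8.3)"
```

```text
t 2.1 shift [-0.401  0.253  0.149] turn [-0.001  0.002  0.017]
t 2.1 shift [-0.401  0.253  0.149] turn [-0.001  0.002  0.017]
```

>>> {"name": "play_rows", "arguments": {"series": [[-0.2,0.25,0.07,0,0,0],[-0.4,0.25,0.15,0,0,0],[-0.4,0.25,0.15,0,0,0.02],[-0.5,0.25,0.15,0,0,0.02]]}}

```text
time: 2.5
ee_pos: [0.4848, 0.283, 0.2744]
eef_rot: [0.65, 0.76, 0.0, -0.001]
ft_force: [0.5, 0.9, 0.2]
width: 0.0008
grip_force: 0.0
```

>>> {"name": "play_rows", "arguments": {"series": [[-0.08,0,0,0,0,0],[-0.16,0,0,0,0,0],[-0.23,0,0,0,0,0],[-0.29,0,0,0,0,0],[-0.34,0,0,0,0,0]]}}

```text
time: 3.0
ee_pos: [0.4936, 0.2294, 0.2745]
eef_rot: [0.652, 0.758, 0.0, 0.0]
ft_force: [0.2, 1.1, 1.6]
width: 0.0005
grip_force: 0.6
```

Run:
```python
from h import *
p,q,s=pose();print(s['time'],p,s['ft_force'])
a=vision.camera('scene')
cv2.imwrite('pics/s2.png',cv2.resize(a[170:300,340:500],None,fx=4,fy=4))
```

```text
3.0 [0.49361098 0.22942988 0.27446981] [0.2065821  1.13111954 1.57169568]
```

View pics/s2.png

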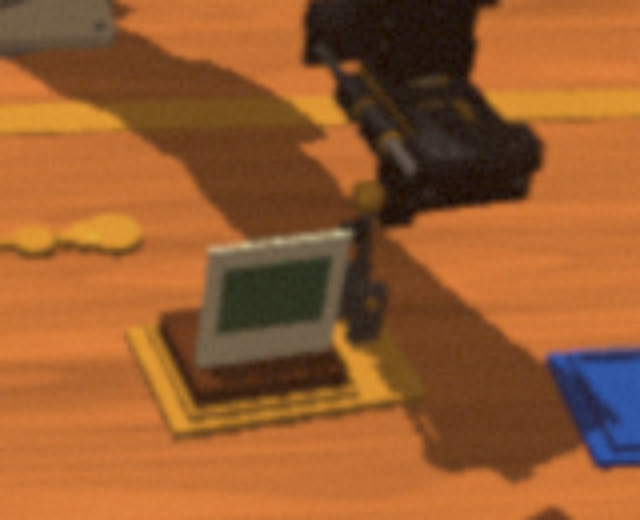

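The ball, at crop (368,195), is nearly upright against the closed fingertips, so I'll push a little further.

>>> {"name": "play_rows", "arguments": {"series": [[-0.05,0,0,0,0,0],[-0.1,0,0,0,0,0],[-0.14,0,0,0,0,0],[-0.14,0,0,0,0,0]]}}

```text
time: 3.45
ee_pos: [0.4969, 0.2081, 0.2741]
eef_rot: [0.653, 0.757, -0.0, 0.0]
ft_force: [0.2, 0.0, -0.1]
width: 0.0003
grip_force: 0.0
```

>>> {"name": "play_rows", "arguments": {"series": [[0,0,-0.33,0,0,0],[0,0,-0.66,0,0,0],[0,0,-0.8,0,0,0],[0,0,-0.8,0,0,0]]}}

```text
time: 3.85
ee_pos: [0.4974, 0.2096, 0.398]
eef_rot: [0.652, 0.758, 0.003, 0.001]
ft_force: [1.1, 0.5, -0.3]
width: 0.0008
grip_force: 0.0
```

Run:
```python
from h import *
p,q,s=pose();print(s['time'],p,s['ft_force'])
a=vision.camera('scene')
cv2.imwrite('pics/s3.png',cv2.resize(a[170:300,340:500],None,fx=4,fy=4))
goto((.5415,-.2007,.21),-1.3)
```

```text
3.85 [0.49737399 0.20961083 0.39795674] [ 1.06621435  0.52485283 -0.3356023 ]
t 3.9 shift [-2.749 -0.114  0.143] turn [ 0.005 -0.003  0.329]
```

View pics/s3.png

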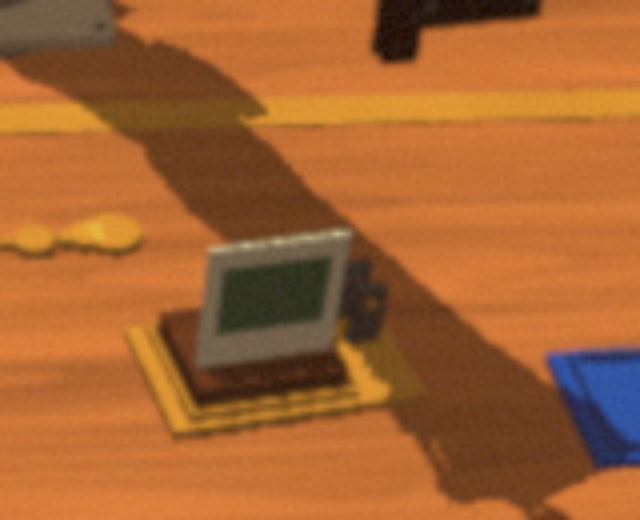

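The arm has dropped behind the card and the card is still square in its nest. Now to the clip, with a wrist picture over the card on the way.

>>> {"name": "play_rows", "arguments": {"series": [[-0.2,0.1,0,0,0,0.05],[-0.4,0.2,0,0,0,0.05],[-0.45,0.2,0,0,0,0.05],[-0.45,0.2,0,0,0,0.05]], "fingers": 1}}

```text
time: 4.3
ee_pos: [0.5365, 0.1457, 0.3928]
eef_rot: [0.663, 0.748, -0.001, -0.0]
ft_force: [-0.6, 0.3, -0.3]
width: 0.0248
grip_force: 0.0
```

Run:
```python
from h import *
C=cam('wrist');a=vision.camera('wrist');cv2.imwrite('pics/w1.png',a)
np.save('w1.npy',np.array([*C[2],*C[3]]))
print(proj(C,[[.546,.140,.118]]))
for n in('card','clamp','nest'):
  print(n,[(np.round(x['point'],4).tolist(),round(x['conf'],2)) for x in spotter.boxes_of('wrist',n)])
goto((.5415,-.2007,.21),-1.3)
```

```text
[[329.80507559 255.26029545]]
card [([0.5322, 0.1443, 0.0296], 0.88)]
clamp [([0.4993, 0.1825, 0.0502], 0.71), ([0.5148, 0.1978, 0.0107], 0.47)]
nest [([0.5898, 0.3498, 0.0076], 0.71), ([0.5179, 0.196, 0.0095], 0.67), ([0.5331, 0.1446, 0.0295], 0.5)]
t 4.5 shift [-2.314 -0.253  0.134] turn [-0.002 -0.     0.282]
```

View pics/w1.png

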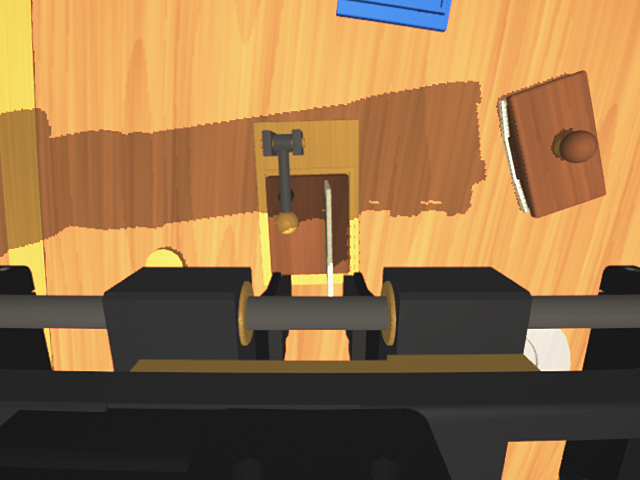

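The wrist picture shows the pad down on the foot (arm from (283,145) to the ball at (288,222)) and the card's edge from (326,180) to (331,297).

Run:
```python
from h import *
v=np.load('w1.npy');C=(*cam('wrist')[:2],v[:3],v[3:])
e=ray(C,[(326,180),(331,297)],.118);print(e.round(4),e.mean(0),np.degrees(np.arctan2(*(e[0]-e[1])[[1,0]]))-90)
f=ray(C,[(267,176),(348,175),(352,272)],.028);print(f.round(4))
```

```text
[[0.5363 0.1942 0.118 ]
 [0.5512 0.1073 0.118 ]] [0.54372383 0.15073037 0.118     ] 9.74404148972745
[[0.483  0.185  0.028 ]
 [0.5592 0.1952 0.028 ]
 [0.5769 0.0998 0.028 ]]
```

>>> {"name": "play_rows", "arguments": {"series": [[-0.33,-0.04,0,0,0,0.1],[-0.66,-0.08,0,0,0,0.2],[-1,-0.11,0,0,0,0.28],[-1,-0.11,0,0,0,0.28]]}}

```text
time: 4.9
ee_pos: [0.538, -0.0102, 0.3947]
eef_rot: [0.719, 0.695, -0.0, 0.001]
ft_force: [-0.4, 1.0, -0.4]
width: 0.0728
grip_force: 0.0
```

>>> {"name": "play_rows", "arguments": {"series": [[-0.3,0,0,0,0,0],[-0.6,0,0,0,0,0],[-0.8,0,0,0,0,0],[-0.8,0,0,0,0,0],[-0.8,0,0,0,0,0]]}}

```text
time: 5.4
ee_pos: [0.5358, -0.123, 0.3941]
eef_rot: [0.715, 0.699, 0.0, -0.0]
ft_force: [-0.8, 0.5, -0.8]
width: 0.0869
grip_force: 0.0
```

Run:
```python
from h import *
C=cam('wrist');a=vision.camera('wrist')
np.save('w2.npy',np.array([*C[2],*C[3]]))
cv2.imwrite('pics/w2.png',a)
print(proj(C,[[.5415,-.2007,.12],[.5415,-.2007,.085]]))
for n in('clip','rest'):
  print(n,[(np.round(x['point'],4).tolist(),round(x['conf'],2)) for x in spotter.boxes_of('wrist',n)])
print(pose()[0]);goto((.5415,-.2007,.11),-1.3)
```

```text
[[326.85288127 342.46443806]
 [325.77477382 322.16976287]]
clip [([0.5678, -0.2023, 0.0879], 0.7)]
rest [([0.5666, -0.1666, 0.0368], 0.79)]
[ 0.53601208 -0.12182473  0.39406285]
t 5.55 shift [-0.526  0.048  0.803] turn [-0.    -0.001  0.004]
```

View pics/w2.png

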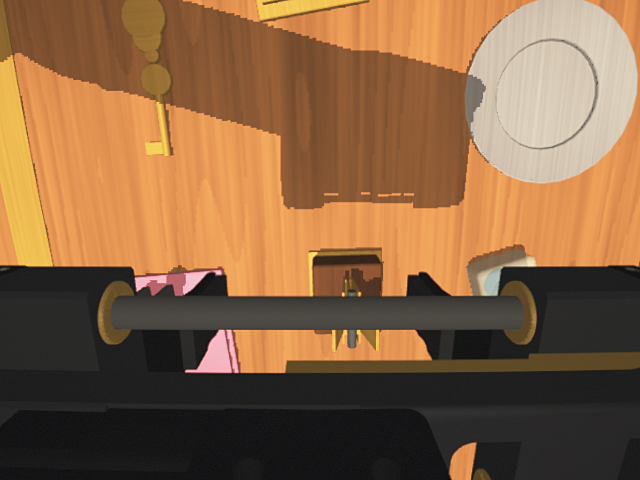

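Run:
```python
from h import *
C=cam('top')
def P(l,z): return ray(C,[(x/5+360,y/5+200) for x,y in l],z)
rt=P([(50,58),(208,58),(208,206),(50,206)],.04);pin=P([(83,122),(203,120)],.086);ta=P([(126,75),(178,72),(127,153),(185,153)],.12)
for a in(rt,pin,ta):print(a.round(4).tolist(),a.mean(0).round(4))
v=np.load('w2.npy');W=(*cam('wrist')[:2],v[:3],v[3:])
print(proj(W,[[.5655,-.2007,.12],[.5655,-.2007,.085]]), (-cv2.Rodrigues(W[2])[0].T@W[3]))
v=np.load('w1.npy');W=(*cam('wrist')[:2],v[:3],v[3:])
x=np.array([.9895,.144,0]);y=np.array([-.144,.9895,0]);o=np.array([.546,.14,0])
print(proj(W,[o+.045*y+[0,0,.118],o-.045*y+[0,0,.118],o+.045*y+[0,0,.028],o+.05*y-.058*x+[0,0,.028]]))
w=cv2.imread('pics/w1.png');c=cv2.imread('pics/w2.png')
cv2.imwrite('pics/c2.png',np.hstack([cv2.resize(w[150:250,250:350],None,fx=4,fy=4),cv2.resize(c[245:345,300:400],None,fx=4,fy=4)]))
goto((.5655,-.2007,.16),-1.3)
```

```text
[[0.6005, -0.1648, 0.04], [0.5985, -0.241, 0.04], [0.5271, -0.2381, 0.04], [0.5291, -0.1623, 0.04]] [ 0.5638 -0.2016  0.04  ]
[[0.5647, -0.1739, 0.086], [0.5642, -0.2293, 0.086]] [ 0.5645 -0.2016  0.086 ]
[[0.5821, -0.1897, 0.12], [0.5828, -0.213, 0.12], [0.5472, -0.1888, 0.12], [0.5465, -0.2146, 0.12]] [ 0.5646 -0.2015  0.12  ]
[[357.3502892  341.79018716]
 [353.00120277 321.56824253]] [ 0.53693019 -0.05671869  0.37283597]
[[328.84009452 194.19779913]
 [330.67034025 311.39524065]
 [325.9415239  183.70248284]
 [264.92462294 179.90970322]]
t 5.55 shift [-0.522  0.207  0.47 ] turn [-0.    -0.001  0.004]
```

View pics/c2.png

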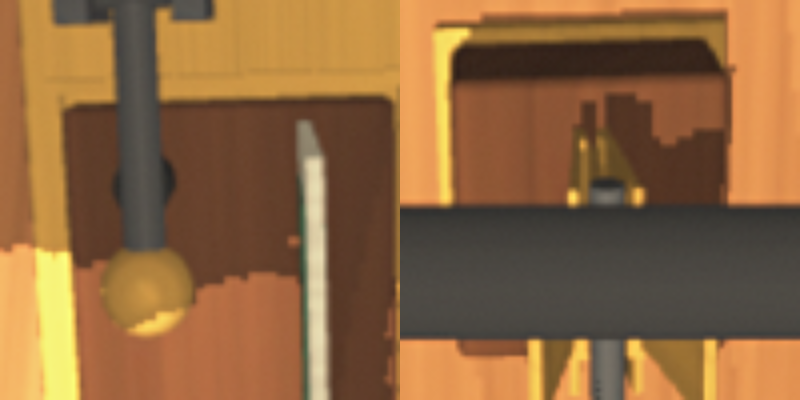

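Crop: the card's near top end is at (329.5,189), within 3 mm of my estimate. The clip is centred at column ~356 against a predicted 357, so clip ≈ (0.565,-0.2013), yaw -1.4°.

>>> {"name": "play_rows", "arguments": {"series": [[-0.26,0.1,0.1,0,0,0],[-0.52,0.2,0.3,0,0,0],[-0.52,0.2,0.4,0,0,0],[-0.52,0.2,0.4,0,0,0],[-0.52,0.2,0.4,0,0,0]]}}

```text
time: 6.05
ee_pos: [0.5643, -0.2008, 0.3345]
eef_rot: [0.715, 0.7, 0.0, -0.0]
ft_force: [1.1, -0.7, 1.0]
width: 0.087
grip_force: 0.0
```

Run:
```python
from h import *
goto((.565,-.2013,.1095),-1.4)
```

```text
t 6.05 shift [-0.004  0.005  0.41 ] turn [-0.    -0.002  0.006]
```

>>> {"name": "play_rows", "arguments": {"series": [[0,0,0.13,0,0,0],[0,0,0.26,0,0,0],[0,0,0.36,0,0,0],[0,0,0.41,0,0,0],[0,0,0.41,0,0,0]]}}

```text
time: 6.55
ee_pos: [0.5639, -0.2017, 0.2725]
eef_rot: [0.715, 0.699, -0.0, -0.0]
ft_force: [0.2, 0.2, 0.3]
width: 0.0869
grip_force: 0.0
```

>>> {"name": "play_rows", "arguments": {"series": [[0,0,0,0,0,0],[0,0,0,0,0,0],[0,0,0,0,0,0],[0,0,0,0,0,0],[0,0,0,0,0,0]], "fingers": -1, "squeeze": 25}}

```text
time: 7.05
ee_pos: [0.5639, -0.2025, 0.2729]
eef_rot: [0.715, 0.699, 0.0, 0.0]
ft_force: [0.0, 0.3, -0.1]
width: 0.0551
grip_force: 0.0
```

>>> {"name": "play_rows", "arguments": {"series": [[0,0,0,0,0,0],[0,0,0,0,0,0],[0,0,0,0,0,0],[0,0,0,0,0,0],[0,0,0,0,0,0]]}}

```text
time: 7.55
ee_pos: [0.564, -0.2025, 0.273]
eef_rot: [0.715, 0.699, 0.0, 0.0]
ft_force: [1.1, -0.0, 3.6]
width: 0.0195
grip_force: 25.0
```

Squeezed to the stop at 19.5 mm and 25 N. Lifting.

>>> {"name": "play_rows", "arguments": {"series": [[0,0,-0.1,0,0,0],[0,0,-0.25,0,0,0],[0,0,-0.45,0,0,0],[0,0,-0.7,0,0,0],[0,0,-0.9,0,0,0]]}}

```text
time: 8.05
ee_pos: [0.5634, -0.2028, 0.4105]
eef_rot: [0.716, 0.699, 0.0, 0.0]
ft_force: [0.8, 0.7, -0.5]
width: 0.0196
grip_force: 25.0
```

Run:
```python
from h import *
a=vision.camera('scene');cv2.imwrite('pics/s4.png',cv2.resize(a[150:300,180:340],None,fx=4,fy=4))
goto((.546,.142,.118-.024+.066+.07),8.3)
```

```text
t 8.1 shift [ 2.299 -0.177  0.142] turn [ 0.013  0.003 -0.323]
```

View pics/s4.png

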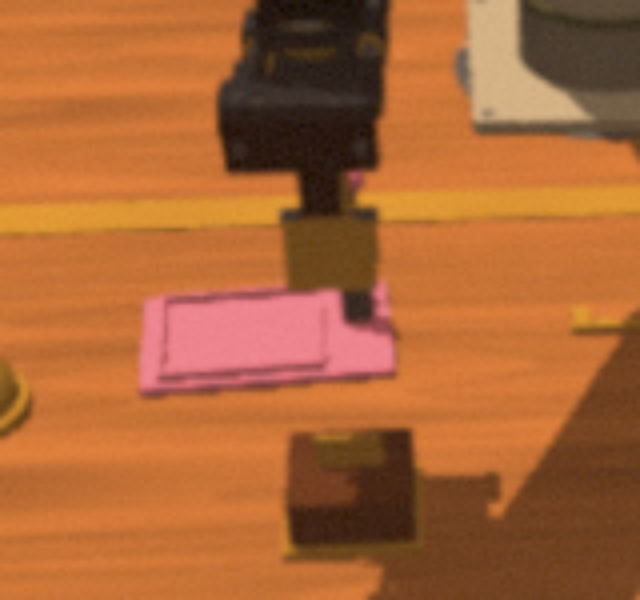

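The clip hangs upright under the fingers, with its jaw bottom at about crop (335,290), clear of the rest.

Run:
```python
from h import *
C=cam('scene');g=pose()[0]-[0,0,r.grasp_offset]
o=-cv2.Rodrigues(C[2])[0].T@C[3]
for uv in[(290/4+180,285/4+150),(377/4+180,292/4+150),(282/4+180,212/4+150),(377/4+180,212/4+150)]:
  p=ray(C,[uv],0)[0]; X=g[0]+.014; t=(X-o[0])/(p[0]-o[0]);print((o+t*(p-o)-g).round(4))
```

```text
[ 0.014  -0.0191 -0.0698]
[ 0.014   0.0282 -0.0766]
[ 0.014  -0.0195 -0.0222]
[ 0.014   0.031  -0.0242]
```

>>> {"name": "play_rows", "arguments": {"series": [[0.3,-0.04,0,0,0,-0.05],[0.6,-0.08,0,0,0,-0.15],[0.8,-0.08,0,0,0,-0.25],[1,-0.08,0,0,0,-0.32],[1,-0.08,0,0,0,-0.32]]}}

```text
time: 8.6
ee_pos: [0.5554, -0.0475, 0.408]
eef_rot: [0.652, 0.759, 0.001, -0.001]
ft_force: [-0.1, -0.2, -0.7]
width: 0.0197
grip_force: 25.0
```

```bash
python3 -c "
from h import *
goto((.546,.142,.23),8.3)"
```

```text
t 8.6 shift [1.258 0.129 0.099] turn [-0.    -0.004  0.013]
```

>>> {"name": "play_rows", "arguments": {"series": [[0.25,0.03,0,0,0,0.01],[0.5,0.06,0,0,0,0.01],[0.75,0.09,0,0,0,0.01],[1,0.12,0,0,0,0.01]]}}

```text
time: 9.0
ee_pos: [0.5513, 0.0994, 0.4083]
eef_rot: [0.657, 0.754, 0.0, 0.0]
ft_force: [0.2, 0.5, 0.1]
width: 0.0197
grip_force: 25.0
```

>>> {"name": "play_rows", "arguments": {"series": [[0.1,0,0,0,0,0],[0.2,0.01,0,0,0,0],[0.25,0.01,0.0,0,0,0],[0.25,0.01,0.0,0,0,0],[0.25,0.01,0.0,0,0,0]]}}

```text
time: 9.5
ee_pos: [0.5481, 0.1348, 0.4078]
eef_rot: [0.657, 0.754, -0.0, 0.0]
ft_force: [-0.1, -0.5, -1.4]
width: 0.0194
grip_force: 25.0
```

Run:
```python
from h import *
a=vision.camera('scene');b=vision.camera('wrist');C=cam('wrist');cv2.imwrite('pics/w5.png',b)
t=vision.camera('top')
np.save('w5.npy',np.array([*C[2],*C[3]]))
A=cv2.resize(a[170:290,360:480],None,fx=3,fy=3);B=cv2.resize(b[150:350,220:440],None,fx=2,fy=1.8)
cv2.imwrite('pics/c5.png',np.hstack([A,B]))
p=pose()[0];print(p)
T=cam('scene');print('scene edge',((proj(T,[[.546,.142,.118],[p[0],p[1],p[2]-.1635-.069]])-[360,170])*3).round(1))
goto((.546,.142,.162),8.3)
```

```text
[0.54808848 0.13491578 0.40782924]
scene edge [[147.9 181.1]
 [148.2 123.1]]
t 9.65 shift [ 0.049 -0.007  0.549] turn [ 0.     0.    -0.015]
```

View pics/c5.png

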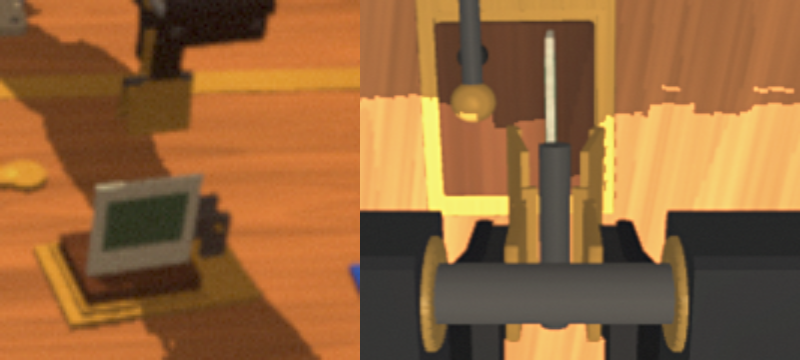

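The scene crop shows the clip above the card's middle. The wrist crop shows the card edge (550,32–143) just left of the pin (555,150). I'll work out the lateral offset.

Run:
```python
from h import *
v=np.load('w5.npy');C=(*cam('wrist')[:2],v[:3],v[3:]);p,q,s=pose()
f=lambda l:[((x-360)/2+220,150+y/1.8) for x,y in l]
for nm,l,z in(('edge',[(549.5,35),(551,143)],.118),('pin',[(555,147),(555,326)],p[2]-.1635-.069+.044),('jawtips outer',[(510,130),(601,130)],p[2]-.1635-.067)):
  w=ray(C,f(l),z);print(nm,w.round(4).tolist(),'tool',q.inv().apply(w-p)[:,:2].round(4).tolist())
goto((.546,.142,.162),8.3)
```

```text
edge [[0.5389, 0.189, 0.118], [0.5456, 0.1442, 0.118]] tool [[0.0549, -0.0017], [0.0096, -0.0012]]
pin [[0.5441, 0.1645, 0.2193], [0.5513, 0.1125, 0.2193]] tool [[0.0299, 0.0001], [-0.0226, 0.0001]]
jawtips outer [[0.5314, 0.1593, 0.1773], [0.5583, 0.163, 0.1773]] tool [[0.0265, -0.0132], [0.0265, 0.0139]]
t 9.65 shift [ 0.049 -0.007  0.549] turn [ 0.     0.    -0.015]
```

>>> {"name": "play_rows", "arguments": {"series": [[0.04,-0.01,0.05,0,0,-0.01],[0.04,-0.01,0.1,0,0,-0.01],[0.04,-0.01,0.2,0,0,-0.01],[0.04,-0.01,0.3,0,0,-0.01],[0.04,-0.01,0.3,0,0,-0.01]]}}

```text
time: 10.15
ee_pos: [0.5448, 0.1419, 0.3602]
eef_rot: [0.654, 0.756, -0.002, -0.001]
ft_force: [-0.3, 0.2, -1.3]
width: 0.0198
grip_force: 25.0
```

Run:
```python
from h import *
b=vision.camera('wrist');p,q,s=pose();print(p,s['ft_force'])
cv2.imwrite('pics/c6.png',cv2.resize(b[130:350,220:440],None,fx=2.5,fy=2.5))
goto((.546,.142,.162),8.3)
```

```text
[0.54519645 0.14187805 0.36158038] [ 0.33242345 -0.52081603 -0.56647583]
t 10.2 shift [0.    0.006 0.241] turn [-0.004  0.001 -0.001]
```

View pics/c6.png

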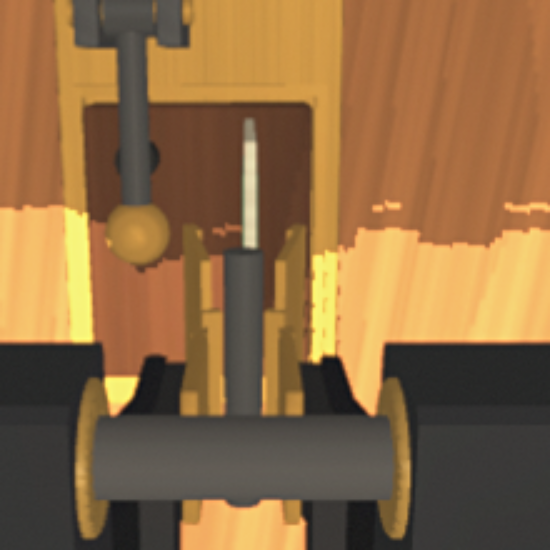

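The card edge (column 250) is about 2 mm right of the jaws' middle (244), so I'll correct by +1.5 mm and go down.

>>> {"name": "play_rows", "arguments": {"series": [[0,0.01,0.03,0,0,0],[0,0.01,0.08,0,0,0],[0,0.01,0.14,0,0,0],[0,0.01,0.2,0,0,0],[0,0.01,0.24,0,0,0]]}}

```text
time: 10.7
ee_pos: [0.5468, 0.1421, 0.3256]
eef_rot: [0.654, 0.756, -0.0, -0.0]
ft_force: [0.1, -0.0, -1.0]
width: 0.0199
grip_force: 25.0
```

>>> {"name": "play_rows", "arguments": {"series": [[0,0,0,0,0,0],[0,0,0,0,0,0],[0,0,0,0,0,0],[0,0,0,0,0,0],[0,0,0,0,0,0]]}}

```text
time: 11.2
ee_pos: [0.5471, 0.1421, 0.327]
eef_rot: [0.654, 0.756, 0.0, 0.0]
ft_force: [0.1, -0.0, -1.4]
width: 0.0196
grip_force: 25.0
```

Run:
```python
from h import *
a=vision.camera('scene');b=vision.camera('wrist');p,q,s=pose();print(p,s['ft_force'],s['width'],s['grip_force'],s['time'])
cv2.imwrite('pics/c7.png',np.hstack([cv2.resize(a[180:290,370:470],None,fx=4,fy=4),cv2.resize(b[130:350,240:440],None,fx=2,fy=2)]))
```

```text
[0.54710929 0.14206359 0.32690192] [-0.24599303 -0.6956531  -0.70834424] 0.01955788357396746 24.999431669712067 11.3
```

View pics/c7.png

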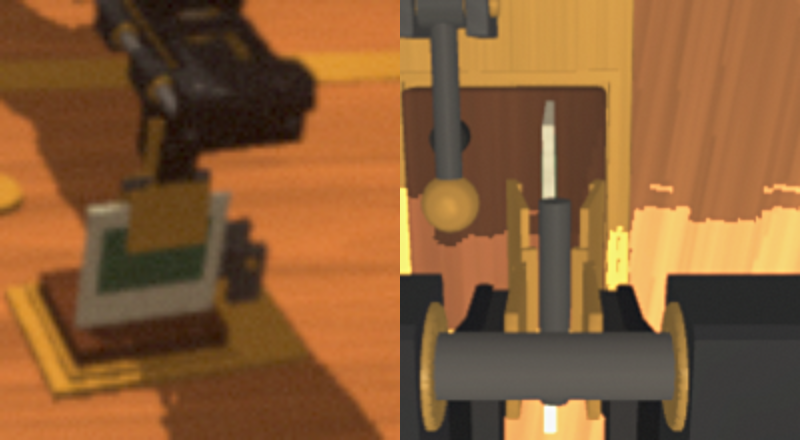

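The jaws straddle the card's edge in both views, about 2 mm off across and about 4 mm along. One small nudge, then settle and hand in.

>>> {"name": "play_rows", "arguments": {"series": [[-0.01,-0.01,0,0,0,0],[-0.02,-0.01,0,0,0,0],[-0.02,-0.01,0,0,0,0],[-0.02,-0.01,0,0,0,0],[-0.02,-0.01,0,0,0,0]]}}

```text
time: 11.8
ee_pos: [0.546, 0.1389, 0.3268]
eef_rot: [0.654, 0.756, 0.0, -0.0]
ft_force: [0.1, 0.1, -0.7]
width: 0.0193
grip_force: 25.0
```

>>> {"name": "play_rows", "arguments": {"series": [[0,0,0,0,0,0],[0,0,0,0,0,0],[0,0,0,0,0,0],[0,0,0,0,0,0],[0,0,0,0,0,0]]}}

```text
time: 12.3
ee_pos: [0.546, 0.1389, 0.3268]
eef_rot: [0.654, 0.756, 0.0, -0.0]
ft_force: [-0.2, -0.5, -1.5]
width: 0.0198
grip_force: 25.0
```

Run:
```python
from h import *
p,q,s=pose();print(p,s['ft_force'],s['width'],s['grip_force'],np.abs(s['joint_vel']).max())
b=vision.camera('wrist');C=cam('wrist')
g=cv2.cvtColor(b,cv2.COLOR_BGR2GRAY).astype(int)
print('row210',g[205,290:345])
print(proj(C,[[p[0],p[1],.118]]),job.close_job())
```

```text
[0.54602199 0.13891763 0.32675378] [-0.17760732 -0.49874448 -1.53488727] 0.019811572168022176 24.99940847977996 0.0016644673683879191
row210 [ 80  78  78  76  76  76  76  78  80  78  78  78  76  75  76  76  75  73
  74  74  74  72  67  89 181 220 220 219 222 227 149  76  69  73  73  70
  69  70  67  69  70  69  68  68  67  67  70  68  72  72  72  71  71  65
  68]
the job is handed in; nothing more can be done
[[317.23247149 276.96015122]] None
```

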